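Clamp three inked wheel nuts in the seat-check fixture

ROBOT

A 6-joint arm with a two-finger parallel gripper is mounted at the origin on a cart in front of the work surface, level with it; the furniture and walls round the work are solid. World frame = base frame: x ahead of the robot, y to its left, z up, the work surface at z = 0. Lengths are in m, angles in degrees, forces in N, time in s.
With the tool pointing down it reaches from about 0.25 to 0.725 m from the base axis. Payload 9.7 kg.
Tool frame: the origin (TCP) lies midway between the tips of the shut fingers; the grasp point (between the pads) lies 19 mm behind it; z points along the fingers, y is the line along which they close (so a half turn about z gives the same grasp; the last joint's range is limited). The gripper opens to 85 mm and grips with 20 to 120 N. Pads are 22 mm wide; open, the fingers measure 114 mm over their backs; the gripper's body (76 mm by 85 mm) begins 54 mm behind the grasp point. The pads swing forward as they close: fully open they stand 13 mm farther back than shut.
Start: joints at [74.083, 4.979, 10.078, 95.1, 0, 90], TCP at [0.151, 0.529, 0.231] pointing down, gripper open.
Joint ranges: [-179.16, 179.16], [-48.56, 103.87], [-65.8, 70.77], [-126.05, 130.52], [-82.76, 87.17], [-180, 180]. Speed limits (degrees/s): [127.2, 127.2, 147.25, 180, 180, 180].

INTERFACE

Orientations are given as [roll, pitch, yaw] about the fixed x, y, z axes, in that order (R = Rz(yaw) Ry(pitch) Rx(roll)).
In Python, from workcell import bot gives the robot as it stands.
- The arm moves only by the shell command python3 -m crank 'ROWS' [FORCE]. ROWS is JSON, a list of rows, each an object with "gripper": the finger opening in mm, from 0 to 85.4; "travel": the shift along the tool's x, y, z in mm, a list of three; "twist": the turn, a rotation vector about the tool's x, y, z in rad, a list of three. In form: [{"gripper": gripper, "travel": [tx, ty, tz], "twist": [rx, ry, rz]}, ...]. A call has 1 to 12 rows; each row shifts and turns the commanded pose from where the row before left it, along the tool's axes as they then stand; what a row does not reach is not made up. A row lasts 1/8 s, in which the tool goes at most 62.5 mm and 10.7 degrees, less where a joint would pass 70% of its speed; a pose out of reach is approached as far as the arm can. A call is refused whole if a number of a shift passes 62.5 or a number of a turn 0.188, either way. A call with a gripper value outside its range is refused whole. The fingers move at their own pace and stop on an object; FORCE is the grip in N (left out, the last holds). Time passes only in rows, so rows that do not move let the fingers close. It gives the time, the measured TCP pose, the force, the opening and the grip force at its end, in the units of the state.
- bot.get_obs(): the state, without advancing time (a new reading comes with each control period).
- bot.camera(name): name is "scene" or "top" or "wrist"; returns the picture (480x640x3 uint8, red, green, blue); there is no depth.
- bot.calibration(name): a dict with "vfov" (degrees; the focal length in pixels is half the picture's height over the tangent of half this angle, whatever the lens; pixels are square), "cx", "cy" (the principal point, pixels), "camera_from_world" (4x4, takes a point from world to camera coordinates). Camera axes: x right, y down, z forward; pixel columns grow to the right and rows downward; lengths in m; the calibration is good to about 2 mm. A picture is of the moment at which its call begins: read the wrist's pose just before it. calibration takes no time and is no camera call; for the wrist camera it gives the pose at the moment of the call.
- bot.job_done(): hands the job in; it is judged then, once.
The state is a dict: "time": time; "q": joint angles; "qd": joint speeds; "joint_efforts": joint torques, N m; "ee_pos": TCP position; "tcp_rot": TCP orientation; "wrist_force": force on the tool from outside, world axes, zero at the start; "torque": the same for the moment, N m; "opening": finger opening in m; "grasp_force": force on a finger pad.
Only numpy, scipy, OpenCV 4.12 (cv2) and the standard library are available. Lean on these libraries where they do the work, as an engineer would, in place of code of your own. Each camera call takes 0.05 s, during which the arm holds its last target. There are 200 camera calls.

TASK

Three wheel nuts are inked for a seat print and the first already stands in the fixture's base: stand the other two, flange down, fully home in the two free seats, so that each seat has its nut before the bridge goes on. Then take the bridge by its bar handle, fit it over the two dowels (wide hole on the thick dowel), press it down against its springs until both feet bear on the base and all three nuts are clamped, and finish there with the robot still holding it pressed shut. Leave the other things on the bench where they are.

Things in the scene. Friction and masses are not known exactly. Their poses are not given: they have to be found in the camera images.
- seat_base: Lower half of the seat-check fixture, screwed to the bench: dark foot plate 96 x 226 x 8 mm, on it an aluminium block 70 x 196 mm whose upper face lies 22 mm above the bench. Three round seats, 34 mm across and 4 mm deep, lie in a row along its y axis, 42 mm apart, between two upright steel dowels. Origin: centre of the underside, z up.
- thick_dowel (a point): Tip of the thick dowel, at y = +78 mm of the base: 12 mm thick, 30 mm above the upper face, its top 8 mm tapered.
- thin_dowel (a point): Tip of the thin dowel, at y = -78 mm of the base: 8 mm thick, 30 mm above the upper face, its top 8 mm tapered.
- seat_left (a point): Middle of the floor of the seat nearest the thick dowel (at x 0, y +42, z 18 mm of the base); where that nut's origin belongs.
- seat_mid (a point): Middle of the floor of the middle seat (at x 0, y 0, z 18 mm of the base).
- seat_right (a point): Middle of the floor of the seat nearest the thin dowel (at x 0, y -42, z 18 mm of the base).
- press_bridge: Upper half of the fixture: loose aluminium bridge, 0.35 kg, standing on its two feet on the bench; 192 mm long along its y, 48 mm high, 82 mm with the black bar handle. Feet 44 x 36 mm at y = +78 and -78 mm, each with an upright through hole for a dowel; it fits only one way round, y axes alike. Origin: centre of the foot plane, z up; shut, it lies 22 mm above the base's origin.
- wide_hole (a point): Lower mouth of the bridge's wide hole (13.5 mm), for the thick dowel, at y = +78 mm of the bridge.
- narrow_hole (a point): Lower mouth of the bridge's narrow hole (9.5 mm), for the thin dowel, at y = -78 mm of the bridge.
- plungers (a point): Resting tip of the middle one of three sprung plungers, 42 mm apart under the bridge, 9 mm above the foot plane. On seated nuts they carry the bridge, feet 6 mm off the base; pressing it shut takes about 10 N beyond its weight (0.5 N/mm and 1.5 N preload each).
- handle (a point): Middle of the bridge's bar handle, 74 mm above the foot plane: 18 mm thick (along the bridge's x), 70 mm long (along its y), 16 mm high, 18 mm of free space below it. Grip it across its 18 mm, fingers closing along the bridge's x.
- nut1: wheel nut, 55 g, one of three alike, standing flange down on the bench; 19 mm tall, round flange 30 mm across at the foot, narrowing over its lowest 6 mm, above it a hexagon 22 mm across its flats (the flats to grip face +y and -y and every 60 degrees from there, the corners face +x and -x) up to 16 mm above the underside. Origin: centre of its underside, z up.
- nut2: wheel nut, 55 g, one of three alike, standing flange down on the bench; 19 mm tall, round flange 30 mm across at the foot, narrowing over its lowest 6 mm, above it a hexagon 22 mm across its flats (the flats to grip face +y and -y and every 60 degrees from there, the corners face +x and -x) up to 16 mm above the underside. Origin: centre of its underside, z up.
- nut3: wheel nut, 55 g, one of three alike, standing flange down in seat_right already; 19 mm tall, round flange 30 mm across at the foot, narrowing over its lowest 6 mm, above it a hexagon 22 mm across its flats (the flats to grip face +y and -y and every 60 degrees from there, the corners face +x and -x) up to 16 mm above the underside. Origin: centre of its underside, z up.
- ink_bottle: White and blue marking-ink bottle, 39 mm across, 82 mm tall, origin at the middle of its underside; leave alone.
- setting_ring: Plain setting ring, 58 mm across, 20 mm high, with a bore much wider than a nut's, origin at the middle of its underside; leave alone.
- marker: Felt marker, 132 mm long, 16 mm thick, lying, origin at the middle of its underside, long axis its y; leave alone.

How it is judged (in metres and radians):
On the way:
1. a nut stands fully home in each of the three seats, the bridge still off the base (((horizontal distance between nut1 and seat_left below 0.003 m and z of nut1 in the frame of seat_left between -0.0015 and 0.0015 m and angle between nut1's own z axis and vertical below 0.06 rad) or (horizontal distance between nut2 and seat_left below 0.003 m and z of nut2 in the frame of seat_left between -0.0015 and 0.0015 m and angle between nut2's own z axis and vertical below 0.06 rad) or (horizontal distance between nut3 and seat_left below 0.003 m and z of nut3 in the frame of seat_left between -0.0015 and 0.0015 m and angle between nut3's own z axis and vertical below 0.06 rad)) and ((horizontal distance between nut1 and seat_mid below 0.003 m and z of nut1 in the frame of seat_mid between -0.0015 and 0.0015 m and angle between nut1's own z axis and vertical below 0.06 rad) or (horizontal distance between nut2 and seat_mid below 0.003 m and z of nut2 in the frame of seat_mid between -0.0015 and 0.0015 m and angle between nut2's own z axis and vertical below 0.06 rad) or (horizontal distance between nut3 and seat_mid below 0.003 m and z of nut3 in the frame of seat_mid between -0.0015 and 0.0015 m and angle between nut3's own z axis and vertical below 0.06 rad)) and ((horizontal distance between nut1 and seat_right below 0.003 m and z of nut1 in the frame of seat_right between -0.0015 and 0.0015 m and angle between nut1's own z axis and vertical below 0.06 rad) or (horizontal distance between nut2 and seat_right below 0.003 m and z of nut2 in the frame of seat_right between -0.0015 and 0.0015 m and angle between nut2's own z axis and vertical below 0.06 rad) or (horizontal distance between nut3 and seat_right below 0.003 m and z of nut3 in the frame of seat_right between -0.0015 and 0.0015 m and angle between nut3's own z axis and vertical below 0.06 rad)) and contact force between press_bridge and seat_base below 0.5 N and not (horizontal distance between press_bridge and seat_base below 0.03 m)), for 0.2 s.
At the end, for the whole second after the job is handed in: A nut upright in each seat (within 3 mm of its middle, 1.5 mm of its floor); the bridge upright on both dowels, at most 1.5 mm off the base and bearing on it (over 1 N), each nut clamped with over 2.5 N, the robot still pressing on the bridge (over 2 N), all at rest (((horizontal distance between nut1 and seat_left below 0.003 m and z of nut1 in the frame of seat_left between -0.0015 and 0.0015 m and angle between nut1's own z axis and vertical below 0.06 rad) or (horizontal distance between nut2 and seat_left below 0.003 m and z of nut2 in the frame of seat_left between -0.0015 and 0.0015 m and angle between nut2's own z axis and vertical below 0.06 rad) or (horizontal distance between nut3 and seat_left below 0.003 m and z of nut3 in the frame of seat_left between -0.0015 and 0.0015 m and angle between nut3's own z axis and vertical below 0.06 rad)) and ((horizontal distance between nut1 and seat_mid below 0.003 m and z of nut1 in the frame of seat_mid between -0.0015 and 0.0015 m and angle between nut1's own z axis and vertical below 0.06 rad) or (horizontal distance between nut2 and seat_mid below 0.003 m and z of nut2 in the frame of seat_mid between -0.0015 and 0.0015 m and angle between nut2's own z axis and vertical below 0.06 rad) or (horizontal distance between nut3 and seat_mid below 0.003 m and z of nut3 in the frame of seat_mid between -0.0015 and 0.0015 m and angle between nut3's own z axis and vertical below 0.06 rad)) and ((horizontal distance between nut1 and seat_right below 0.003 m and z of nut1 in the frame of seat_right between -0.0015 and 0.0015 m and angle between nut1's own z axis and vertical below 0.06 rad) or (horizontal distance between nut2 and seat_right below 0.003 m and z of nut2 in the frame of seat_right between -0.0015 and 0.0015 m and angle between nut2's own z axis and vertical below 0.06 rad) or (horizontal distance between nut3 and seat_right below 0.003 m and z of nut3 in the frame of seat_right between -0.0015 and 0.0015 m and angle between nut3's own z axis and vertical below 0.06 rad)) and horizontal distance between press_bridge and seat_base below 0.003 m and z of press_bridge in the frame of seat_base between 0.019 and 0.0235 m and angle between the y axis of press_bridge and the y axis of seat_base, either way round below 0.04 rad and angle between press_bridge's own z axis and vertical below 0.04 rad and contact force between press_bridge and seat_base above 1 N and contact force between press_bridge and nut1 above 2.5 N and contact force between press_bridge and nut2 above 2.5 N and contact force between press_bridge and nut3 above 2.5 N and contact force between any of the fingers, the arm and press_bridge above 2 N and linear speed of press_bridge below 0.02 m/s); the arm keeps its last pose, push and grip.
It fails at once if the ink bottle is moved more than 3 cm (distance of ink_bottle from where it was at the start of the episode above 0.03 m).
It fails at once if the setting ring is moved more than 3 cm (distance of setting_ring from where it was at the start of the episode above 0.03 m).
It fails at once if the marker is moved more than 3 cm (distance of marker from where it was at the start of the episode above 0.03 m).
It also fails if it takes over 69 s, if anything falls off the work surface, if the arm or the gripper's body presses on something with over 40 N, if the wrist force passes 120 N, or if a joint passes its speed limit or range.

## Working session

There is one attempt and no reset: what is moved stays moved. The work goes in short steps, Python scripts to look and compute and a shell command to move; the robot and the scene stay as the last step left them, time stands still between calls to the robot, and variables do not carry over. Pictures are saved under pics/ and viewed, at most 10 in all, crops included, and the job is handed in when it is done.

```bash
mkdir -p pics; ls
python3 - <<'E'
from workcell import bot
import cv2,numpy as np
o=bot.get_obs();print({k:o[k] for k in('time','ee_pos','tcp_rot','opening','wrist_force')})
for n in('scene','top','wrist'):
    c=bot.calibration(n);print(n,c['vfov'],c['cx'],c['cy'],np.round(c['camera_from_world'],4).tolist(),[k for k in c])
    cv2.imwrite(f'pics/{n}0.png',bot.camera(n)[:,:,::-1])
E
```

```text
pics
{'time': 0.0, 'ee_pos': array([0.15075936, 0.52871127, 0.23057573]), 'tcp_rot': array([-1.79924292e+02, -1.93820524e-03,  1.64082821e+02]), 'opening': 0.08547110422076883, 'wrist_force': array([-0.84387193, -0.53401523,  0.72119009])}
scene 47.592157117662886 316.6396235614402 237.6051515857289 [[0.8947, -0.4461, 0.0232, -0.5176], [-0.2638, -0.5695, -0.7785, 0.1665], [0.3605, 0.6904, -0.6272, 1.145], [0.0, 0.0, 0.0, 1.0]] ['vfov', 'cx', 'cy', 'camera_from_world']
top 57.86890804296806 324.24670506353374 239.26790370531066 [[-0.0202, -0.9997, 0.0131, -0.041], [-0.9981, 0.0194, -0.0593, 0.5535], [0.059, -0.0142, -0.9982, 1.1556], [0.0, 0.0, 0.0, 1.0]] ['vfov', 'cx', 'cy', 'camera_from_world']
wrist 64.75287809743564 319.82856072857544 234.07637387190815 [[0.2752, 0.9614, -0.0006, -0.5497], [0.9164, -0.2621, 0.3025, -0.0385], [0.2907, -0.0838, -0.9531, 0.3805], [0.0, 0.0, 0.0, 1.0]] ['vfov', 'cx', 'cy', 'camera_from_world']
```

View pics/top0.png

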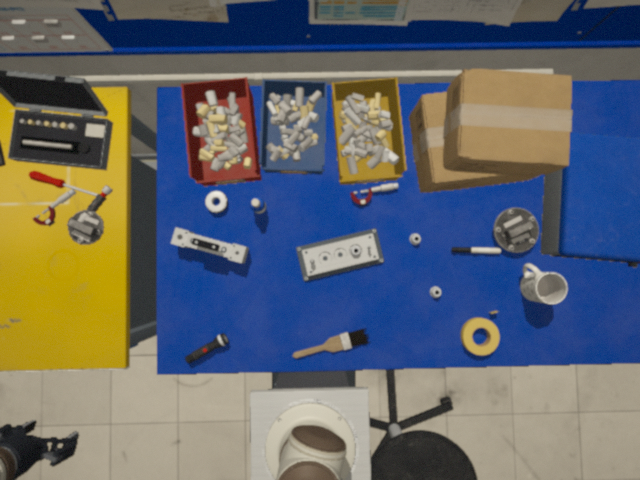

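View pics/scene0.png

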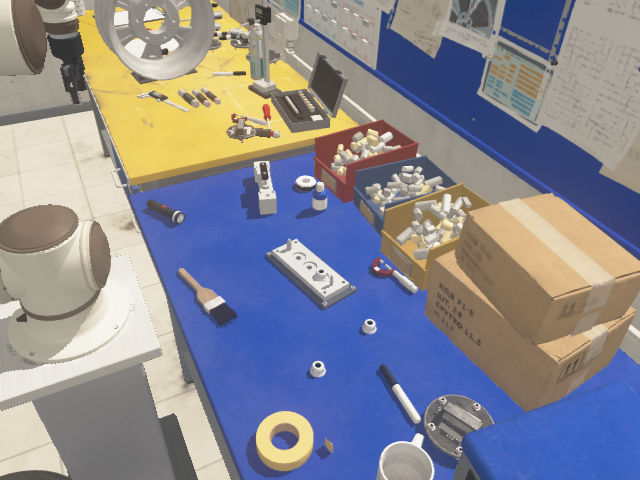

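Top view: free nuts at about (415,239) and (435,292), base centre (341,255) with its nut at the right end (356,251), bridge (209,246), bottle (258,205), ring (216,201), marker (476,250). The scene view agrees: nuts at (370,326) and (318,369), bridge near (264,187). Next I'll get rough positions and take a close look with the wrist camera.

```bash
cat > h.py <<'E'
from workcell import bot
import cv2,numpy as np
from scipy.spatial.transform import Rotation as Ro
def ray(c,p):
    T=np.array(c['camera_from_world']);f=240/np.tan(np.radians(c['vfov']/2))
    d=T[:3,:3].T@np.array([(p[0]-c['cx'])/f,(p[1]-c['cy'])/f,1]);return -T[:3,:3].T@T[:3,3],d/np.linalg.norm(d)
def onz(c,p,z):
    o,d=ray(c,p);return o+d*(z-o[2])/d[2]
def tri(vs):  # [(cal,pix),...] -> point, rms miss
    A=np.zeros((3,3));b=np.zeros(3);R=[ray(c,p) for c,p in vs]
    for o,d in R:
        M=np.eye(3)-np.outer(d,d);A+=M;b+=M@o
    x=np.linalg.solve(A,b);return x,np.sqrt(np.mean([np.linalg.norm(np.cross(x-o,d))**2 for o,d in R]))
def proj(c,P):
    T=np.array(c['camera_from_world']);f=240/np.tan(np.radians(c['vfov']/2));q=T[:3,:3]@np.array(P)+T[:3,3]
    return q[:2]/q[2]*f+[c['cx'],c['cy']]
def pose():
    o=bot.get_obs();return np.array(o['ee_pos']),Ro.from_euler('xyz',o['tcp_rot'],degrees=True)
def togo(target,yaw):  # travel mm after turning first; yaw of tool (roll 180)
    p,R=pose();G=Ro.from_euler('xyz',[180,0,yaw],degrees=True)
    tw=(R.inv()*G).as_rotvec();return np.round(tw,3),np.round(G.inv().apply(np.array(target)-p)*1000,1)
E
python3 - <<'E'
from h import *
o=bot.get_obs();print(np.round(o['q'],1))
c=bot.calibration('wrist');p,R=pose();T=np.array(c['camera_from_world'])
print('cam in tool',R.inv().apply(-T[:3,:3].T@T[:3,3]-p),'axis',R.inv().apply(T[2,:3]))
im=cv2.imread('pics/top0.png');t=bot.calibration('top');s=bot.calibration('scene')
h=cv2.cvtColor(im,cv2.COLOR_BGR2HSV);m=((h[:,:,1]<120)*255).astype(np.uint8);m[:180]=0;m[320:]=0;m[:,:160]=0;m[:,550:]=0
n,l,st,ce=cv2.connectedComponentsWithStats(m)
for i in range(1,n):
    if st[i,4]>40:
        print(st[i],ce[i].round(1),onz(t,ce[i],.01).round(3), cv2.minAreaRect(np.argwhere(l==i)[:,::-1].astype(np.float32)))
print('nutA',tri([(t,(415.5,239)),(s,(370,326))]),'nutB',tri([(t,(435.5,292)),(s,(318,369))]))
for a,b in((303,273),(379,236)),((175,236),(246,257)):pass
print('bridge ends z.03',onz(t,(177,239),.045),onz(t,(243,254),.045))
E
```

```text
[74.1  5.  10.  95.1 -0.  90. ]
cam in tool [ 7.78437715e-02 -9.69158693e-06 -1.43407198e-01] axis [-3.02491548e-01  2.93433652e-04  9.53152022e-01]
[214 180  33   6 118] [229.  181.9] [0.715 0.205 0.01 ] ((229.8548126220703, 181.62057495117188), (4.030364513397217, 32.24291229248047), 83.9909896850586)
[338 180  59   5 124] [365.2 181.7] [ 0.709 -0.168  0.01 ] ((367.0, 182.0), (4.0, 58.0), 90.0)
[418 180 111  13 704] [457.5 184.4] [ 0.697 -0.421  0.01 ] ((473.0, 186.0), (12.0, 110.0), 90.0)
[540 180  10  75 574] [545.6 219.9] [ 0.594 -0.66   0.01 ] ((544.5, 217.0), (74.0, 9.0), 90.0)
[357 182  42  24 322] [377.6 190.4] [ 0.684 -0.201  0.01 ] ((376.27117919921875, 190.15036010742188), (15.192546844482422, 45.176326751708984), 62.7004280090332)
[204 190  24  24 418] [215.9 201.2] [0.662 0.241 0.01 ] ((216.00001525878906, 201.0), (22.62741470336914, 22.62741470336914), 45.0)
[251 198  10  10  81] [255.3 202.5] [0.657 0.134 0.01 ] ((255.5, 202.5), (9.0, 9.0), 90.0)
[255 203  12  11  50] [261.4 209.7] [0.637 0.117 0.01 ] ((261.5723876953125, 209.26893615722656), (6.145366191864014, 13.45
[... 383 characters left out ...]
29] [339.6 254.3] [ 0.511 -0.093  0.01 ] ((339.6861267089844, 254.27536010742188), (35.550479888916016, 82.96408081054688), 76.50426483154297)
[409 233  13  13 130] [414.9 238.6] [ 0.55  -0.299  0.01 ] ((415.0, 239.0), (12.0, 12.0), 90.0)
[ 520  262   30   43 1002] [535.1 284. ] [ 0.42  -0.622  0.01 ] ((534.5, 283.0), (42.0, 29.0), 90.0)
[429 286  13  13 131] [435.1 291.6] [ 0.405 -0.349  0.01 ] ((435.0, 292.0), (12.0, 12.0), 90.0)
nutA (array([ 0.55012988, -0.30081944,  0.012001  ]), np.float64(0.0015674248813588012)) nutB (array([ 0.40517511, -0.35065568,  0.00960548]), np.float64(0.0010917446745338302))
bridge ends z.03 [0.55906073 0.33472514 0.045     ] [0.51629103 0.16237644 0.045     ]
```

Run:
```python
import cv2
a=cv2.imread('pics/top0.png')
x=cv2.resize(a[215:280,160:260],(800,520),interpolation=cv2.INTER_CUBIC)
cv2.imwrite('pics/br.png',x)
```

```text
(no output)
```

View pics/br.png

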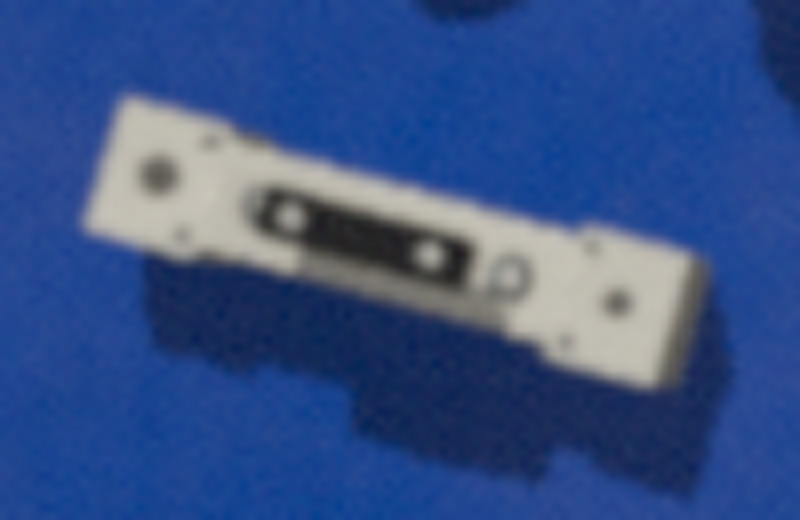

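The larger hole is at the left end (158,175 in the crop, against 617,300), so bridge +y points to world +y with yaw about -14°. Base yaw is about +17°. I'll go and look at the bridge from above.

```bash
cat >> h.py <<'E'
def plan(target,yaw,n=None):
    p,R=pose();G=Ro.from_euler('xyz',[180,0,yaw],degrees=True)
    rv=(R.inv()*G).as_rotvec();d=np.array(target)-p
    n=n or max(int(np.ceil(np.linalg.norm(rv)/.18)),int(np.ceil(np.linalg.norm(d)/.055)),1)
    print('n',n,'twist/row',np.round(rv/n,4))
    for i in range(n):
        print(np.round((R*Ro.from_rotvec(rv*i/n)).inv().apply(d/n)*1000,1).tolist())
E
python3 - <<'E'
from h import *
t=bot.calibration('top')
a=onz(t,(179.75,236.9),.048);b=onz(t,(237.1,252.5),.048);d=a-b
print('bridge',(a+b)/2,np.linalg.norm(d),np.degrees(np.arctan2(-d[0],d[1])))
c=(a+b)/2
plan([c[0],c[1],.17],90+np.degrees(np.arctan2(-d[0],d[1])))
E
```

```text
bridge [0.5423322  0.25190302 0.048     ] 0.1556558219162097 -16.341945155596065
n 9 twist/row [-1.000e-04  1.000e-04  1.754e-01]
[-50.3, -17.6, 6.8]
[-52.6, -8.6, 6.8]
[-53.3, 0.7, 6.8]
[-52.3, 10.0, 6.8]
[-49.8, 19.0, 6.8]
[-45.7, 27.4, 6.7]
[-40.2, 34.9, 6.7]
[-33.5, 41.4, 6.7]
[-25.8, 46.6, 6.7]
```

```bash
python3 -m crank '[{"gripper":85,"travel":[-50,-18,7],"twist":[0,0,0.175]},{"gripper":85,"travel":[-53,-9,7],"twist":[0,0,0.175]},{"gripper":85,"travel":[-53,1,7],"twist":[0,0,0.175]},{"gripper":85,"travel":[-52,10,7],"twist":[0,0,0.175]},{"gripper":85,"travel":[-50,19,7],"twist":[0,0,0.175]},{"gripper":85,"travel":[-46,27,7],"twist":[0,0,0.175]},{"gripper":85,"travel":[-40,35,7],"twist":[0,0,0.175]},{"gripper":85,"travel":[-34,41,7],"twist":[0,0,0.175]},{"gripper":85,"travel":[-26,47,6],"twist":[0,0,0.175]},{"gripper":85,"travel":[0,0,0],"twist":[0,0,0]},{"gripper":85,"travel":[0,0,0],"twist":[0,0,0]}]' 40
python3 - <<'E'
from h import *
import pickle
c=bot.calibration('wrist');im=bot.camera('wrist')[:,:,::-1].copy();pickle.dump((c,im),open('w1.pkl','wb'));cv2.imwrite('pics/w1.png',im)
print(pose()[0],bot.get_obs()['tcp_rot'],bot.get_obs()['q'].round(1))
plan([.5195,-.09,.17],107)
E
```

```text
time: 1.52
ee_pos: [0.542, 0.2514, 0.169]
tcp_rot: [-179.9, 0.0, 73.9]
wrist_force: [-0.5, -0.1, -0.6]
opening: 0.0851
grasp_force: 0.0
[0.54174011 0.25193913 0.16931016] [-1.79977038e+02  2.13818415e-03  7.39325798e+01] [ 24.9  10.7   9.6  88.9   0.  131. ]
n 7 twist/row [-0.0001 -0.     -0.0824]
[-47.8, 10.5, -0.1]
[-48.5, 6.5, -0.1]
[-48.9, 2.5, -0.1]
[-48.9, -1.6, -0.1]
[-48.6, -5.6, -0.1]
[-48.0, -9.6, -0.1]
[-47.1, -13.5, -0.1]
```

View pics/w1.png

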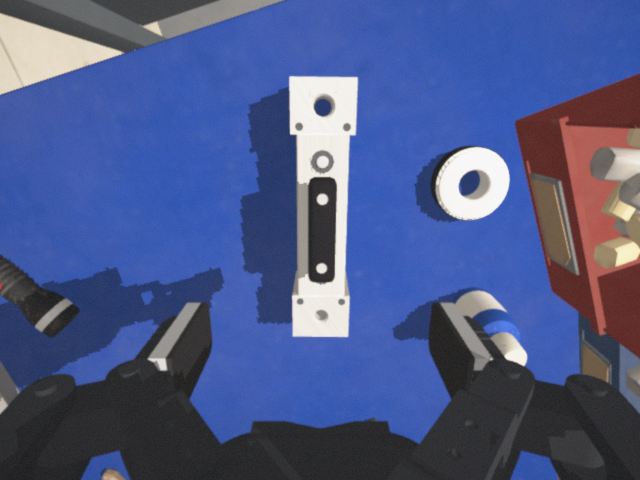

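The wrist view shows the bridge upright in the picture: wide hole at (323,105), narrow hole at (322,315), black bar from (322,180) to (322,282). The ring is at (471,183) and the bottle is behind the right finger. Now to the base.

```bash
python3 -m crank '[{"gripper":85,"travel":[-48,10,0],"twist":[0,0,-0.082]},{"gripper":85,"travel":[-48,6,0],"twist":[0,0,-0.082]},{"gripper":85,"travel":[-49,3,0],"twist":[0,0,-0.082]},{"gripper":85,"travel":[-49,-2,0],"twist":[0,0,-0.082]},{"gripper":85,"travel":[-49,-6,0],"twist":[0,0,-0.082]},{"gripper":85,"travel":[-48,-9,0],"twist":[0,0,-0.082]},{"gripper":85,"travel":[-47,-14,0],"twist":[0,0,-0.082]},{"gripper":85,"travel":[0,0,0],"twist":[0,0,0]},{"gripper":85,"travel":[0,0,0],"twist":[0,0,0]}]'
python3 - <<'E'
from h import *
import pickle
c=bot.calibration('wrist');im=bot.camera('wrist')[:,:,::-1].copy();pickle.dump((c,im),open('w2.pkl','wb'));cv2.imwrite('pics/w2.png',im)
print(pose()[0],bot.get_obs()['tcp_rot'])
E
```

```text
time: 2.7
ee_pos: [0.5178, -0.0893, 0.1696]
tcp_rot: [180.0, -0.0, 106.8]
wrist_force: [0.3, 0.2, 0.9]
opening: 0.0849
grasp_force: 0.0
[ 0.51794561 -0.08900008  0.16959115] [ 1.79968644e+02 -4.78562825e-03  1.06807141e+02]
```

View pics/w2.png

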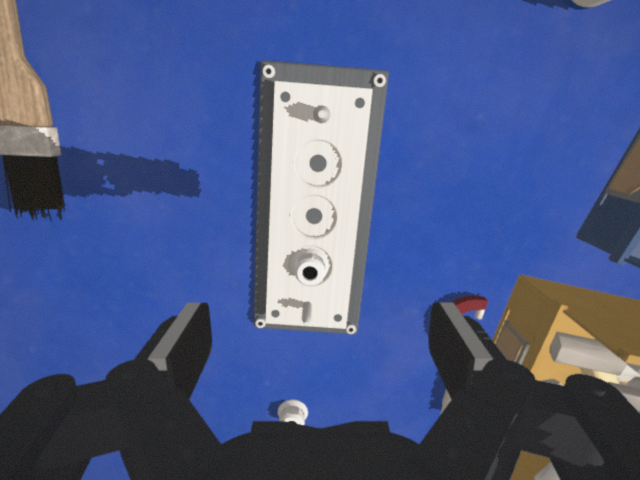

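Base view: seat centre holes are at (318,163) for seat_left and (314,216) for seat_mid, with the nut at (311,270). The block's corner screw holes are at (285,97), (360,103), (338,318) and (276,313), and the dowels are near (322,114) and (307,312).

```bash
cat >> h.py <<'E'
def blob(im,g,r=9,dark=True):
    """intensity-weighted centroid of the dark/bright blob near pixel g"""
    x,y=map(int,np.round(g));r=int(r);w=cv2.cvtColor(im,cv2.COLOR_BGR2GRAY)[y-r:y+r+1,x-r:x+r+1]
    t,m=cv2.threshold(w,0,255,(cv2.THRESH_BINARY_INV if dark else cv2.THRESH_BINARY)|cv2.THRESH_OTSU)
    n,l,s,ce=cv2.connectedComponentsWithStats(m)
    i=1+min(range(n-1),key=lambda k:np.linalg.norm(ce[k+1]-r)-.05*s[k+1,4]);return ce[i]+[x-r,y-r],s[i,4]
E
python3 - <<'E'
from h import *
import pickle
c,im=pickle.load(open('w2.pkl','rb'))
q=[]
for g in((285,97),(360,103),(338,318),(276,313)):
    b,a=blob(im,g,8);P=onz(c,b,.022);q.append(P);print('corner',b.round(1),a,P.round(4))
q=np.array(q);print('centre',q.mean(0),'sides',np.linalg.norm(q[0]-q[1]),np.linalg.norm(q[1]-q[2]))
v=(q[0]+q[1]-q[2]-q[3])[:2];yaw=np.arctan2(-v[0],v[1]);print('yaw',np.degrees(yaw))
for g in((318,163),(314,216)):
    b,a=blob(im,g,12);print('seat',b.round(1),a,onz(c,b,.018))
b,a=blob(im,(311,272),8);print('nut3 bore',b,a,onz(c,b,.018+.019))
u=np.array([-np.sin(yaw),np.cos(yaw)]);C=q.mean(0)[:2]
print('pred seats',C+.042*u,C,C-.042*u)
# bridge
c,im=pickle.load(open('w1.pkl','rb'))
H=[]
for g,r in((323,105),15),((322,315),9):
    b,a=blob(im,g,r);H.append(onz(c,b,.048));print('hole',b,a,H[-1])
d=H[0]-H[1];print('bridge c',(H[0]+H[1])/2,np.linalg.norm(d),np.degrees(np.arctan2(-d[0],d[1])))
m=((im.max(2)<60)*255).astype(np.uint8);m[:,:285]=0;m[:,355:]=0;m[:165]=0;m[295:]=0
K=max(cv2.findContours(m,cv2.RETR_EXTERNAL,cv2.CHAIN_APPROX_NONE)[0],key=cv2.contourArea)
P=np.array([onz(c,k[0],.082)[:2]*1000 for k in K],np.float32);r=cv2.minAreaRect(P);print('handle',r)
E
```

```text
corner [284.8  96.5] 81 [ 0.4675 -0.0106  0.022 ]
corner [359.4 102.5] 83 [0.5206 0.001  0.022 ]
corner [337.5 317.5] 52 [ 0.5583 -0.1716  0.022 ]
corner [274.9 313.1] 51 [ 0.5052 -0.183   0.022 ]
centre [ 0.51290208 -0.09104482  0.022     ] sides 0.05427128439685514 0.17661777524862302
yaw 12.331275847063237
seat [317.6 162.9] 229 [ 0.50399282 -0.04984933  0.018     ]
seat [313.5 215.5] 209 [ 0.5128131  -0.09097269  0.018     ]
nut3 bore [309.58823529 272.77124183] 153 [ 0.52187285 -0.13182885  0.037     ]
pred seats [ 0.50393241 -0.05001379] [ 0.51290208 -0.09104482] [ 0.52187176 -0.13207584]
hole [323.52835821 105.58208955] 335 [0.56685219 0.33042776 0.048     ]
hole [321.96808511 314.5       ] 94 [0.5228368  0.18146449 0.048     ]
bridge c [0.5448445  0.25594613 0.048     ] 0.15533000850821965 -16.46125854164395
handle ((544.1489868164062, 257.0526428222656), (68.59941101074219, 15.988973617553711), 73.32803344726562)
```

Run:
```python
from h import *
print(togo([.551,-.300,.11],102.3))
```

```text
(array([ 0.001, -0.   ,  0.079]), array([-213.2,  -12.7,   59.6]))
```

```bash
cat > snap.py <<'E'
import sys,pickle
from h import *
n=sys.argv[1];c=bot.calibration('wrist');im=bot.camera('wrist')[:,:,::-1].copy();pickle.dump((c,im),open(n+'.pkl','wb'));cv2.imwrite(f'pics/{n}.png',im)
E
python3 -m crank '[{"gripper":85,"travel":[0,0,0],"twist":[0,0,0.079]},{"gripper":85,"travel":[-50,-4,14],"twist":[0,0,0]},{"gripper":85,"travel":[-50,-4,14],"twist":[0,0,0]},{"gripper":85,"travel":[-50,-5,14],"twist":[0,0,0]},{"gripper":85,"travel":[-20,0,18],"twist":[0,0,0]},{"gripper":85,"travel":[0,0,0],"twist":[0,0,0]},{"gripper":85,"travel":[0,0,0],"twist":[0,0,0]}]'; python3 snap.py a1
python3 -m crank '[{"gripper":85,"travel":[-43,0,0],"twist":[0,0,0]},{"gripper":85,"travel":[0,0,0],"twist":[0,0,0]},{"gripper":85,"travel":[0,0,0],"twist":[0,0,0]}]'; python3 snap.py a2
python3 -c "
import cv2,numpy as np
a=cv2.imread('pics/a1.png');b=cv2.imread('pics/a2.png')
f=lambda x:cv2.resize(x[60:360,170:470],(400,400));cv2.imwrite('pics/a12.png',np.hstack([f(a),f(b)]))"
```

```text
time: 3.62
ee_pos: [0.5415, -0.2577, 0.1097]
tcp_rot: [180.0, -0.0, 102.3]
wrist_force: [0.5, -0.3, 0.3]
opening: 0.0846
grasp_force: 0.0
time: 4.05
ee_pos: [0.5505, -0.3004, 0.1099]
tcp_rot: [180.0, 0.0, 102.2]
wrist_force: [0.3, 0.4, -0.6]
opening: 0.085
grasp_force: 0.0
```

View pics/a12.png

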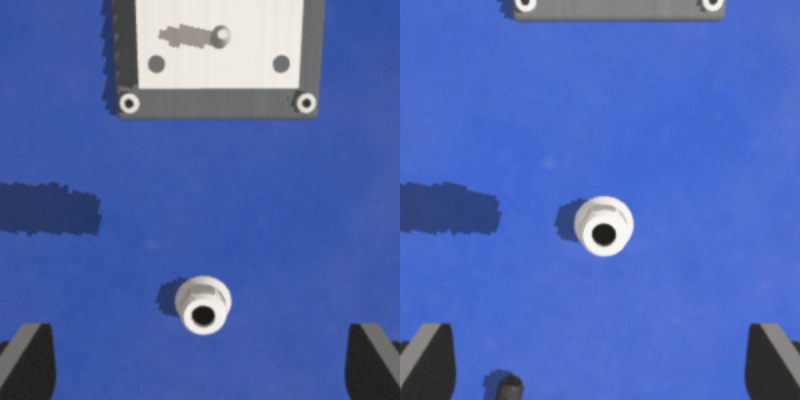

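Both crops show the nut upright: the bore is at full-picture (322,296) and (323,235), and one hexagon flat faces +tool x. The tool therefore needs a turn of about 30°. Triangulating now.

Run:
```python
from h import *
import pickle
V=[]
for n,g in(('a1',(322,296)),('a2',(323,235))):
    c,im=pickle.load(open(n+'.pkl','rb'));b,a=blob(im,g,12);V.append((c,b));print(b,a,onz(c,b,.019))
x,e=tri(V);print(x,e)
print(bot.get_obs()['q'].round(1))
n=onz(*V[1],.019)
print(togo([n[0],n[1],.006],132.3))
# edges: zoom a1 nut
im=cv2.imread('pics/a1.png');g=cv2.cvtColor(im,cv2.COLOR_BGR2GRAY)[260:320,285:360]
cv2.imwrite('pics/z.png',cv2.resize(cv2.createCLAHE(4,(2,2)).apply(g),None,fx=8,fy=8,interpolation=cv2.INTER_CUBIC))
```

```text
[322.05092593 296.53703704] 216 [ 0.55131038 -0.29788053  0.019     ]
[322.61924686 235.58158996] 239 [ 0.55140034 -0.29780536  0.019     ]
[ 0.55132665 -0.29772279  0.01929856] 5.171069157239664e-05
[-28.6  14.8   7.9  83.    0.   49.1]
(array([ 0.   ,  0.   , -0.524]), array([  1.1,   2.4, 103.9]))
```

View pics/z.png

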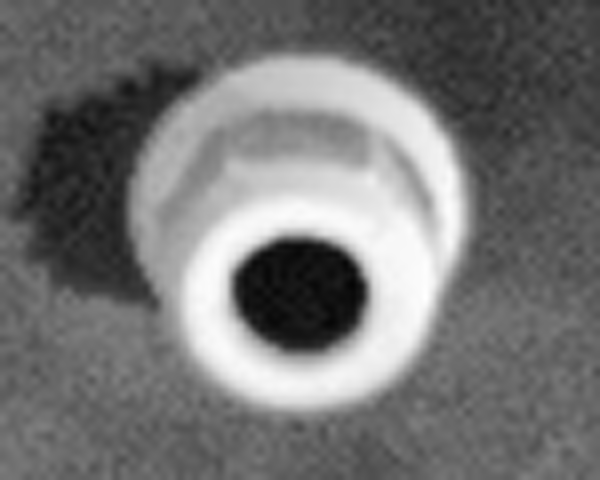

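The near flat spans 225–375 in the zoom, centred on the bore at 300, so a 30° turn aligns the pads with a flat pair. Height checks at 19.3 mm. Turn, descend, grip.

```bash
python3 -m crank '[{"gripper":85,"travel":[0,0,0],"twist":[0,0,-0.175]},{"gripper":85,"travel":[0,0,0],"twist":[0,0,-0.175]},{"gripper":85,"travel":[0,0,0],"twist":[0,0,-0.174]},{"gripper":85,"travel":[1,2.4,40],"twist":[0,0,0]},{"gripper":60,"travel":[0,0,40],"twist":[0,0,0]},{"gripper":45,"travel":[0,0,18],"twist":[0,0,0]},{"gripper":40,"travel":[0,0,6],"twist":[0,0,0]},{"gripper":35,"travel":[0,0,0],"twist":[0,0,0]},{"gripper":20,"travel":[0,0,0],"twist":[0,0,0]},{"gripper":15,"travel":[0,0,0],"twist":[0,0,0]},{"gripper":15,"travel":[0,0,0],"twist":[0,0,0]},{"gripper":15,"travel":[0,0,0],"twist":[0,0,0]}]' 40
```

```text
time: 5.6
ee_pos: [0.5522, -0.2994, 0.0071]
tcp_rot: [179.9, 0.1, 132.2]
wrist_force: [-0.7, 0.5, 6.7]
opening: 0.02
grasp_force: 39.5
```

```bash
python3 -m crank '[{"gripper":15,"travel":[0,0,-20],"twist":[0,0,0]},{"gripper":15,"travel":[0,0,-50],"twist":[0,0,0]},{"gripper":15,"travel":[0,0,-30],"twist":[0,0,0.174]},{"gripper":15,"travel":[0,0,0],"twist":[0,0,0.175]},{"gripper":15,"travel":[0,0,0],"twist":[0,0,0.175]},{"gripper":15,"travel":[0,0,0],"twist":[0,0,0]}]' 40; python3 snap.py b1
python3 - <<'E'
from h import *
o=bot.get_obs();print(o['ee_pos'],o['tcp_rot'],o['opening'],o['grasp_force'],o['wrist_force'])
im=cv2.imread('pics/b1.png');cv2.imwrite('pics/b1z.png',cv2.resize(im[200:440,180:460],(700,600)))
C=np.array([.5129,-.0910]);u=np.array([-np.sin(.2146),np.cos(.2146)])
print(togo([*(C+.042*u),.024],102.3),togo([*C,.024],102.3))
E
```

```text
time: 6.35
ee_pos: [0.5515, -0.2991, 0.1066]
tcp_rot: [179.9, 0.0, 102.3]
wrist_force: [-0.1, -0.4, -0.8]
opening: 0.0201
grasp_force: 39.4
[ 0.5514611  -0.29911279  0.10630355] [1.79962537e+02 3.47473421e-02 1.02420303e+02] 0.02021824627505583 39.37843869598055 [ 0.07684125 -0.41495814 -0.25209527]
(array([0.001, 0.001, 0.002]), array([253.6,   6.7,  82.3])) (array([0.001, 0.001, 0.002]), array([211.6,   6.7,  82.3]))
```

View pics/b1z.png

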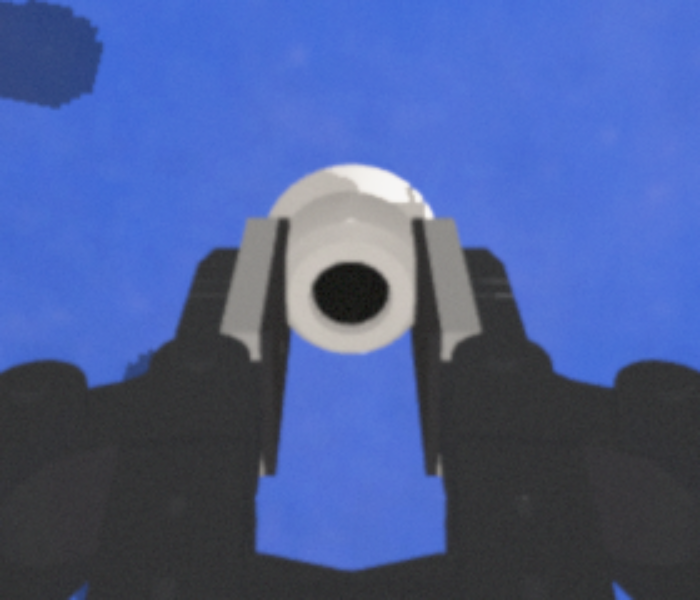

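The nut is held square between the pads, bore at full-picture (320,317). I'll compute its offset in the hand and the way to seat_mid, which is clear of the thick dowel.

Run:
```python
from h import *
import pickle
c,im=pickle.load(open('b1.pkl','rb'));b,a=blob(im,(320,317),14)
p,R=pose();x=onz(c,b,p[2]-.0065+.019);print(b,a,'nut in tool mm',R.inv().apply(x-p)*1000)
C=np.array([.5129,-.0910]);u=np.array([-np.sin(.2146),np.cos(.2146)])
for s in(.042,0):
    T=[*(C+s*u),.018]  # nut origin target, by camera
    print(R.inv().apply(np.array(T)-x)[:2]*1000)
print(p)
```

```text
[319.86643836 316.75684932] 584 nut in tool mm [  2.03110605  -0.48324629 -12.50155272]
[251.55822267   7.61954117]
[209.55832975   7.52816666]
[ 0.5514611  -0.29911279  0.10630355]
```

```bash
python3 -m crank '[{"gripper":15,"travel":[52,2,0],"twist":[0,0,0]},{"gripper":15,"travel":[52,2,0],"twist":[0,0,0]},{"gripper":15,"travel":[52,2,0],"twist":[0,0,0]},{"gripper":15,"travel":[53.5,1.5,10],"twist":[0,0,0]},{"gripper":15,"travel":[0,0,30],"twist":[0,0,0]},{"gripper":15,"travel":[0,0,0],"twist":[0,0,0]},{"gripper":15,"travel":[0,0,0],"twist":[0,0,0]}]' 40; python3 snap.py b2
python3 - <<'E'
from h import *
import pickle
C=np.array([.5129,-.0910]);u=np.array([-np.sin(.2146),np.cos(.2146)])
c,im=pickle.load(open('b2.pkl','rb'));p,R=pose();print(p)
g=proj(c,[*(C+.042*u),.018]);b,a=blob(im,g,14);S=onz(c,b,.018);print('left hole',g,b,a,S)
g=proj(c,[*(p[:2]+[0,0]),p[2]+.0125]);b,a=blob(im,g+[0,5],14);N=onz(c,b,p[2]+.0125);print('nut',g,b,a,N)
T=S[:2]-.042*u;print('need to mid (tool mm)',R.inv().apply([*(T-N[:2]),.024-p[2]])*1000, 'vs prior',T-C)
cv2.imwrite('pics/b2.png',im)
E
```

```text
time: 7.28
ee_pos: [0.5148, -0.0931, 0.0664]
tcp_rot: [180.0, 0.0, 102.3]
wrist_force: [1.2, -0.2, -0.5]
opening: 0.02
grasp_force: 39.4
[ 0.51498382 -0.09329111  0.06660866]
left hole [317.84585121 182.25411126] [317.52532833 181.96622889] 533 [ 0.50376533 -0.04985375  0.018     ]
nut [321.714077   322.63120743] [320.63060686 320.62005277] 379 [ 0.51438093 -0.09251098  0.07910866]
need to mid (tool mm) [ 1.96015679 -1.34360753 42.60599167] vs prior [-0.0001905   0.00010966]
```

```bash
python3 -m crank '[{"gripper":15,"travel":[1,-1.3,28],"twist":[0,0,0]},{"gripper":15,"travel":[0,0,6],"twist":[0,0,0]},{"gripper":15,"travel":[0,0,4],"twist":[0,0,0]},{"gripper":15,"travel":[0,0,3.5],"twist":[0,0,0]},{"gripper":15,"travel":[0,0,0],"twist":[0,0,0]}]' 40
```

```text
time: 7.95
ee_pos: [0.5135, -0.0922, 0.0251]
tcp_rot: [179.9, 0.0, 102.2]
wrist_force: [-0.3, -0.9, 3.7]
opening: 0.0203
grasp_force: 39.9
```

Contact came at 25.1 mm, which is the seat floor rather than the rim. Release, rise and check.

```bash
python3 -m crank '[{"gripper":40,"travel":[0,0,0],"twist":[0,0,0]},{"gripper":45,"travel":[0,0,0],"twist":[0,0,0]},{"gripper":50,"travel":[0,0,-15],"twist":[0,0,0]},{"gripper":60,"travel":[0,0,-50],"twist":[0,0,0]},{"gripper":85,"travel":[0,0,-60],"twist":[0,0,0]},{"gripper":85,"travel":[0,0,0],"twist":[0,0,0]},{"gripper":85,"travel":[0,0,0],"twist":[0,0,0]}]' 40; python3 snap.py c1
python3 - <<'E'
from h import *
import pickle
C=np.array([.5129,-.0910]);u=np.array([-np.sin(.2146),np.cos(.2146)])
c,im=pickle.load(open('c1.pkl','rb'));p,R=pose();print(p)
g=proj(c,[*(C+.042*u),.018]);b,a=blob(im,g,12);print('left hole',b,a,onz(c,b,.018))
for s in(0,-.042):
    g=proj(c,[*(C+s*u),.037]);b,a=blob(im,g,10);P=onz(c,b,.037);print(g,b,a,P,'err mm',R.inv().apply([*(P[:2]-C-s*u),0])*1000)
print(togo([.405,-.349,.11],102.3))
E
```

```text
time: 8.82
ee_pos: [0.513, -0.0919, 0.1493]
tcp_rot: [180.0, 0.0, 102.2]
wrist_force: [-0.1, 0.2, -1.0]
opening: 0.085
grasp_force: 0.0
[ 0.51256277 -0.09185742  0.14833783]
left hole [320.2443609  164.45864662] 266 [ 0.50396487 -0.04981099  0.018     ]
[320.40375972 228.17385677] [320.5258216  227.74178404] 213 [ 0.51291708 -0.09067127  0.037     ] err mm [3.17690170e-01 8.61963001e-02 4.03471281e-05]
[320.52388575 282.66327113] [320.56593407 282.33516484] 182 [ 0.52181866 -0.13177122  0.037     ] err mm [2.64770373e-01 3.11594201e-02 6.66518261e-05]
(array([-0.001, -0.   , -0.002]), array([-228.3, -159.9,   38.3]))
```

nut1 stands in seat_mid with the same reading as the pre-placed nut. On to nut2, again from two views.

```bash
python3 -m crank '[{"gripper":85,"travel":[-45,-40,8],"twist":[0,0,0]},{"gripper":85,"travel":[-45,-40,10],"twist":[0,0,0]},{"gripper":85,"travel":[-45,-40,10],"twist":[0,0,0]},{"gripper":85,"travel":[-50,-40,10],"twist":[0,0,0]},{"gripper":85,"travel":[0,0,0],"twist":[0,0,0]},{"gripper":85,"travel":[0,0,0],"twist":[0,0,0]}]'; python3 snap.py d1
python3 -m crank '[{"gripper":85,"travel":[-43,0,0],"twist":[0,0,0]},{"gripper":85,"travel":[0,0,0],"twist":[0,0,0]},{"gripper":85,"travel":[0,0,0],"twist":[0,0,0]}]'; python3 snap.py d2
python3 - <<'E'
from h import *
import pickle
V=[];Z=[]
for n in('d1','d2'):
    c,im=pickle.load(open(n+'.pkl','rb'));g=proj(c,[.405,-.349,.019]);b,a=blob(im,g,16);V.append((c,b));print(g,b,a,onz(c,b,.019))
    x,y=np.round(b).astype(int);w=cv2.cvtColor(im,cv2.COLOR_BGR2GRAY)[y-35:y+25,x-35:x+35];Z.append(cv2.resize(cv2.createCLAHE(4,(2,2)).apply(w),(399,342),interpolation=cv2.INTER_CUBIC))
print(tri(V),bot.get_obs()['q'].round(1),pose()[0]);cv2.imwrite('pics/dz.png',np.hstack(Z))
n=onz(*V[1],.019)
for a in(0,30,-30):print(a,togo([n[0],n[1],.006],102.3+a))
E
```

```text
time: 9.62
ee_pos: [0.3961, -0.3042, 0.1102]
tcp_rot: [-179.9, -0.1, 102.1]
wrist_force: [0.9, 0.8, -0.1]
opening: 0.0849
grasp_force: 0.0
time: 10.05
ee_pos: [0.4062, -0.3454, 0.1109]
tcp_rot: [-180.0, -0.0, 102.3]
wrist_force: [1.3, -0.2, -0.2]
opening: 0.0847
grasp_force: 0.0
[319.65177852 302.09446537] [320.72330097 301.58737864] 206 [ 0.40564028 -0.34846632  0.019     ]
[317.54510201 243.40920075] [318.56504065 242.7601626 ] 246 [ 0.40555996 -0.34841794  0.019     ]
(array([ 0.40556698, -0.34828843,  0.01936472]), np.float64(3.338346922621682e-05)) [-40.4   2.   -6.3  81.7   0.   37.3] [ 0.40611981 -0.3453127   0.11103475]
0 (array([-0.   , -0.001, -0.   ]), array([ -2.9,  -1.2, 105. ]))
30 (array([-0.   , -0.001, -0.524]), array([ -1.9,  -2.5, 105. ]))
-30 (array([-0.   , -0.001,  0.524]), array([ -3.1,   0.4, 105. ]))
```

View pics/dz.png

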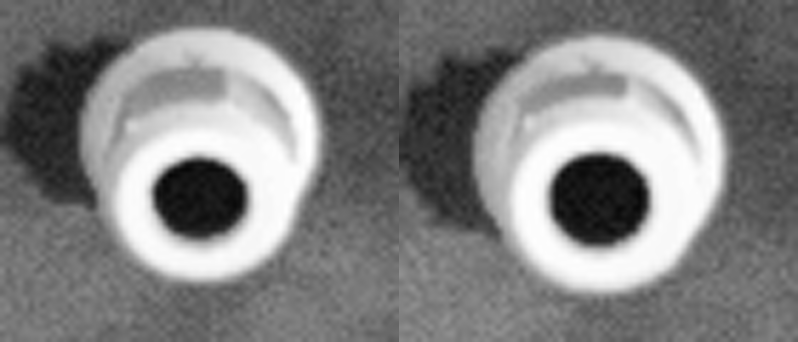

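The hexagon edges are at (125,100) and (225,85) with the bore at (200,197) in the left zoom, so the flat normal leans about 16° left of up. A turn of +0.236 rad lines the pads up.

```bash
python3 -m crank '[{"gripper":85,"travel":[0,0,0],"twist":[0,0,0.118]},{"gripper":85,"travel":[0,0,0],"twist":[0,0,0.118]},{"gripper":85,"travel":[-3,-0.5,40],"twist":[0,0,0]},{"gripper":60,"travel":[0,0,40],"twist":[0,0,0]},{"gripper":45,"travel":[0,0,18],"twist":[0,0,0]},{"gripper":40,"travel":[0,0,6],"twist":[0,0,0]},{"gripper":35,"travel":[0,0,0],"twist":[0,0,0]},{"gripper":20,"travel":[0,0,0],"twist":[0,0,0]},{"gripper":15,"travel":[0,0,0],"twist":[0,0,0]},{"gripper":15,"travel":[0,0,0],"twist":[0,0,0]},{"gripper":15,"travel":[0,0,0],"twist":[0,0,0]}]' 40
python3 -m crank '[{"gripper":15,"travel":[0,0,-20],"twist":[0,0,0]},{"gripper":15,"travel":[0,0,-50],"twist":[0,0,0]},{"gripper":15,"travel":[0,0,-30],"twist":[0,0,-0.118]},{"gripper":15,"travel":[0,0,0],"twist":[0,0,-0.118]},{"gripper":15,"travel":[0,0,0],"twist":[0,0,0]},{"gripper":15,"travel":[0,0,0],"twist":[0,0,0]}]' 40; python3 snap.py e1
python3 - <<'E'
from h import *
import pickle
c,im=pickle.load(open('e1.pkl','rb'));b,a=blob(im,(320,317),14)
p,R=pose();x=onz(c,b,p[2]-.0068+.019);print(b,a,'nut in tool mm',R.inv().apply(x-p)*1000,p)
C=np.array([.5129,-.0910]);u=np.array([-np.sin(.2146),np.cos(.2146)])
print('to left seat',R.inv().apply(np.array([*(C+.042*u),.018])-x)[:2]*1000)
E
```

```text
time: 11.48
ee_pos: [0.4059, -0.3501, 0.0088]
tcp_rot: [179.9, 0.1, 88.7]
wrist_force: [-0.7, 2.2, 7.4]
opening: 0.02
grasp_force: 39.3
time: 12.22
ee_pos: [0.405, -0.3494, 0.1069]
tcp_rot: [-180.0, -0.0, 102.1]
wrist_force: [-0.3, 0.7, -1.0]
opening: 0.0196
grasp_force: 39.4
[319.89756944 314.23958333] 576 nut in tool mm [  3.1325618   -0.52690194 -12.19820693] [ 0.40498704 -0.34942343  0.10678893]
to left seat [268.94155046 160.00263563]
```

```bash
python3 -m crank '[{"gripper":15,"travel":[45,27,0],"twist":[0,0,0]},{"gripper":15,"travel":[45,27,0],"twist":[0,0,0]},{"gripper":15,"travel":[45,27,0],"twist":[0,0,0]},{"gripper":15,"travel":[45,27,0],"twist":[0,0,0]},{"gripper":15,"travel":[45,26,0],"twist":[0,0,0]},{"gripper":15,"travel":[44,26,0],"twist":[0,0,0]},{"gripper":15,"travel":[0,0,35],"twist":[0,0,0]},{"gripper":15,"travel":[0,0,0],"twist":[0,0,0]},{"gripper":15,"travel":[0,0,0],"twist":[0,0,0]}]' 40; python3 snap.py e2
python3 - <<'E'
from h import *
import pickle
C=np.array([.5129,-.0910]);u=np.array([-np.sin(.2146),np.cos(.2146)])
c,im=pickle.load(open('e2.pkl','rb'));p,R=pose();print(p,bot.get_obs()['tcp_rot'])
N=p+R.apply([.00313,-.00053,0]);print('need mm',R.inv().apply([*(C+.042*u-N[:2]),.0265-p[2]])*1000)
y=np.array([np.cos(.2146),np.sin(.2146)])
q=[]
for s in(-1,1): # block corner holes at thick end, as a check of the base estimate
    t=C+.0883*u+s*.0271*y;g=proj(c,[*t,.022]);b,a=blob(im,g,9);P=onz(c,b,.022);print(g,b,a,'diff mm',(P[:2]-t)*1000)
E
```

```text
time: 13.4
ee_pos: [0.5047, -0.0532, 0.0729]
tcp_rot: [180.0, 0.0, 102.1]
wrist_force: [1.0, 0.3, -0.5]
opening: 0.02
grasp_force: 39.4
[ 0.50501361 -0.05342208  0.07330797] [1.79940233e+02 2.25932768e-02 1.02119759e+02]
need mm [ 0.49212592  0.17313137 46.80798734]
[267.39799787 171.59091902] [266.89820359 172.        ] 167 diff mm [-0.21492228 -0.25926549]
[373.35570778 171.15354395] [373.02469136 171.5308642 ] 162 diff mm [-0.11741716 -0.2218064 ]
```

```bash
python3 -m crank '[{"gripper":15,"travel":[0.3,0,30],"twist":[0,0,0]},{"gripper":15,"travel":[0,0,8],"twist":[0,0,0]},{"gripper":15,"travel":[0,0,5],"twist":[0,0,0]},{"gripper":15,"travel":[0,0,4],"twist":[0,0,0]},{"gripper":15,"travel":[0,0,0],"twist":[0,0,0]}]' 40
```

```text
time: 14.08
ee_pos: [0.5052, -0.0528, 0.0268]
tcp_rot: [179.9, 0.0, 102.2]
wrist_force: [-2.8, -0.7, 6.7]
opening: 0.0203
grasp_force: 40.2
```

```bash
python3 -m crank '[{"gripper":40,"travel":[0,0,0],"twist":[0,0,0]},{"gripper":45,"travel":[0,0,0],"twist":[0,0,0]},{"gripper":50,"travel":[0,0,-15],"twist":[0,0,0]},{"gripper":60,"travel":[0,0,-50],"twist":[0,0,0]},{"gripper":85,"travel":[-20,0,-60],"twist":[0,0,0]},{"gripper":85,"travel":[-20,0,0],"twist":[0,0,0]},{"gripper":85,"travel":[0,0,0],"twist":[0,0,0]},{"gripper":85,"travel":[0,0,0],"twist":[0,0,0]}]' 40; python3 snap.py f1
python3 - <<'E'
from h import *
import pickle
C=np.array([.5129,-.0910]);u=np.array([-np.sin(.2146),np.cos(.2146)])
c,im=pickle.load(open('f1.pkl','rb'));p,R=pose();print(p)
for s in(.042,0,-.042):
    g=proj(c,[*(C+s*u),.037]);b,a=blob(im,g,10);P=onz(c,b,.037);print(b,a,'err mm',R.inv().apply([*(P[:2]-C-s*u),0])*1000)
plan([.5446,.2560,.17],73.5)
cv2.imwrite('pics/f1z.png',im[60:360,170:470])
E
```

```text
time: 15.08
ee_pos: [0.5124, -0.0911, 0.1485]
tcp_rot: [-179.9, -0.1, 102.2]
wrist_force: [-1.0, 0.3, 0.3]
opening: 0.0849
grasp_force: 0.0
[ 0.51239479 -0.090924    0.14849349]
[321.74703557 171.84189723] 253 err mm [-1.21752706  0.31080897 -0.00157552]
[321.49763033 229.57345972] 211 err mm [2.87407643e-01 7.63801591e-02 1.17889303e-04]
[321.56451613 284.19892473] 186 err mm [2.31107459e-01 5.85730503e-02 9.96221393e-05]
n 7 twist/row [-0.0003 -0.0001  0.0716]
[47.5, 15.0, -3.1]
[48.4, 11.5, -3.1]
[49.1, 8.0, -3.1]
[49.6, 4.5, -3.1]
[49.8, 1.0, -3.1]
[49.7, -2.6, -3.1]
[49.4, -6.1, -3.1]
```

View pics/f1z.png

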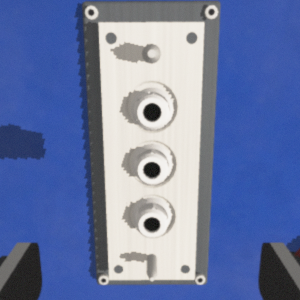

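All three nuts are upright in their seats, bores at crop (152,112), (152,170) and (152,224). The left one is about 1.5 mm off centre, within its play, and its contact height matched the seat floor. Now to the bridge, sideways-offset first for a second view.

```bash
python3 -m crank '[{"gripper":85,"travel":[47.5,9,-3],"twist":[0,0,0.0716]},{"gripper":85,"travel":[48.5,5,-3],"twist":[0,0,0.0716]},{"gripper":85,"travel":[49,1.5,-3],"twist":[0,0,0.0716]},{"gripper":85,"travel":[49.5,-2,-3],"twist":[0,0,0.0716]},{"gripper":85,"travel":[50,-5.5,-3],"twist":[0,0,0.0716]},{"gripper":85,"travel":[49.5,-9,-3],"twist":[0,0,0.0716]},{"gripper":85,"travel":[49.5,-12.5,-3],"twist":[0,0,0.0716]},{"gripper":85,"travel":[0,0,0],"twist":[0,0,0]},{"gripper":85,"travel":[0,0,0],"twist":[0,0,0]}]'; python3 snap.py g1
python3 - <<'E'
from h import *
import pickle
p,R=pose();print(p,bot.get_obs()['tcp_rot'])
D={k:pickle.load(open(k+'.pkl','rb')) for k in('w1','g1')}
for X,r in(([.56685,.33043,.048],12),([.52284,.18146,.048],8)):
    V=[]
    for c,im in D.values():
        g=proj(c,X);b,a=blob(im,g,r);V.append((c,b));print(g,b,a,onz(c,b,.048))
    print('tri',tri(V))
c,im=D['g1'];g=proj(c,[.5446,.256,.082]).astype(int);m=((im.max(2)<60)*255).astype(np.uint8);w=np.zeros_like(m);w[g[1]-65:g[1]+65,g[0]-28:g[0]+28]=1
K=max(cv2.findContours(m*w,cv2.RETR_EXTERNAL,cv2.CHAIN_APPROX_NONE)[0],key=cv2.contourArea)
P=np.array([onz(c,k[0],.082)[:2]*1000 for k in K],np.float32);print('handle',cv2.minAreaRect(P))
E
```

```text
time: 16.25
ee_pos: [0.5002, 0.2558, 0.1697]
tcp_rot: [-179.9, 0.1, 73.6]
wrist_force: [0.4, -0.8, -1.1]
opening: 0.0851
grasp_force: 0.0
[0.50048687 0.25525948 0.16993848] [-1.79958134e+02  5.38725952e-02  7.35165236e+01]
[323.5242363  105.57963696] [323.41284404 105.58103976] 327 [0.566779   0.33044968 0.048     ]
[385.79446866  93.13158235] [385.85753425  92.95890411] 365 [0.56691454 0.3305219  0.048     ]
tri (array([0.5667714 , 0.33047788, 0.04880861]), np.float64(4.290883925430763e-05))
[321.97358354 314.50387654] [321.96629213 314.48314607] 89 [0.52283957 0.18147917 0.048     ]
[375.38617852 305.13927853] [375.03960396 305.35643564] 101 [0.52253483 0.18135303 0.048     ]
tri (array([0.52254785, 0.18038954, 0.04614464]), np.float64(6.804016857152284e-05))
handle ((542.5732421875, 257.13433837890625), (68.18382263183594, 17.85776710510254), 73.17243957519531)
```

Run:
```python
from h import *
print(togo([.5442,.2562,.056],73.4))
```

```text
(array([-0.001,  0.001,  0.002]), array([ 13.4,  41.6, 113.9]))
```

```bash
python3 -m crank '[{"gripper":85,"travel":[13.4,41.6,10],"twist":[0,0,0]},{"gripper":85,"travel":[0,0,35],"twist":[0,0,0]},{"gripper":70,"travel":[0,0,35],"twist":[0,0,0]},{"gripper":55,"travel":[0,0,26],"twist":[0,0,0]},{"gripper":40,"travel":[0,0,8],"twist":[0,0,0]},{"gripper":28,"travel":[0,0,0],"twist":[0,0,0]},{"gripper":22,"travel":[0,0,0],"twist":[0,0,0]},{"gripper":10,"travel":[0,0,0],"twist":[0,0,0]},{"gripper":10,"travel":[0,0,0],"twist":[0,0,0]},{"gripper":10,"travel":[0,0,0],"twist":[0,0,0]},{"gripper":10,"travel":[0,0,0],"twist":[0,0,0]}]' 90
```

```text
time: 17.68
ee_pos: [0.5451, 0.257, 0.0581]
tcp_rot: [179.9, -0.1, 73.5]
wrist_force: [-1.7, -1.1, 6.7]
opening: 0.0165
grasp_force: 89.0
```

```bash
python3 -m crank '[{"gripper":10,"travel":[0,0,-20],"twist":[0,0,0]},{"gripper":10,"travel":[0,0,-40],"twist":[0,0,0]},{"gripper":10,"travel":[0,0,-20],"twist":[0,0,0]},{"gripper":10,"travel":[0,0,0],"twist":[0,0,0]},{"gripper":10,"travel":[0,0,0],"twist":[0,0,0]}]' 90; python3 snap.py i1
python3 - <<'E'
from h import *
import pickle
c,im=pickle.load(open('i1.pkl','rb'));p,R=pose();print(p,bot.get_obs()['tcp_rot'],bot.get_obs()['wrist_force'])
z=p[2]-.057+.048;a=np.radians(-16.5)
for s,r in((.078,14),(-.078,10)):
    t=np.array([.5446-np.sin(a)*s,.256+np.cos(a)*s,z]);print(proj(c,t))
E
```

```text
time: 18.3
ee_pos: [0.5442, 0.2566, 0.1351]
tcp_rot: [-179.9, 0.1, 73.5]
wrist_force: [0.2, -0.1, -3.4]
opening: 0.0166
grasp_force: 88.6
[0.54407854 0.25654995 0.1348779 ] [-1.79910106e+02  8.04915259e-02  7.34898285e+01] [ 0.65056883 -0.11123316 -3.65482526]
[322.68225844 113.46064293]
[322.33623144 435.45801175]
```

View pics/i1.png

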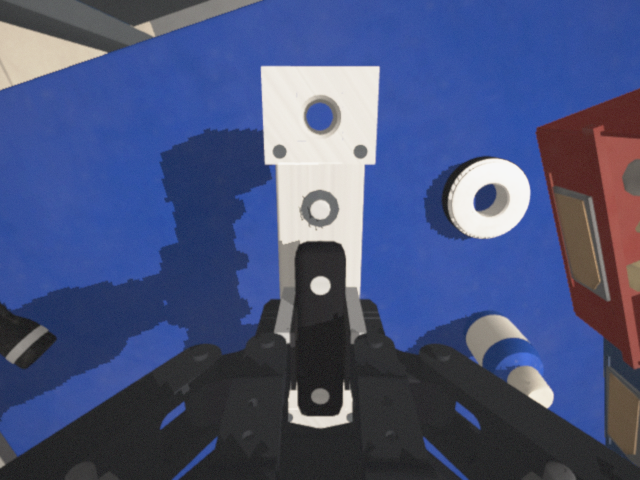

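The bridge is held level: wide hole at (321,116), foot screws at (279,152) and (361,152), bar screws at (320,285) and (320,395). Measuring its pose in the hand.

```bash
cat > inhand.py <<'E'
from h import *
import pickle,sys
def hole(im,g,r):
    x,y=map(int,np.round(g));w=im[y-r:y+r+1,x-r:x+r+1].max(2).astype(np.uint8)
    gr=cv2.cvtColor(im,cv2.COLOR_BGR2GRAY)[y-r:y+r+1,x-r:x+r+1];_,m=cv2.threshold(gr,190,255,cv2.THRESH_BINARY_INV)
    K=max(cv2.findContours(m,cv2.RETR_EXTERNAL,cv2.CHAIN_APPROX_NONE)[0],key=cv2.contourArea);e=cv2.fitEllipse(K);return np.array(e[0])+[x-r,y-r],e[1]
if __name__=='__main__':
    c,im=pickle.load(open(sys.argv[1]+'.pkl','rb'));p,R=pose();f=p[2]-.057;I=lambda X:R.inv().apply(X-p)*1000
    b,e=hole(im,(321,116),26);W=I(onz(c,b,f+.048));print('wide',b,e,W)
    for g in((279.5,152),(360.5,152)):b,a=blob(im,g,10);print('screw',b,a,I(onz(c,b,f+.048)))
    for g in((320,286),(320,396)):b,a=blob(im,g,13,False);S=I(onz(c,b,f+.082));print('bar',b,a,S,'yaw vs tool deg',np.degrees(np.arctan2(W[1]-S[1],W[0]-S[0])))
E
python3 inhand.py i1
```

```text
wide [322.05293846 115.05839348] (36.50034713745117, 38.60097885131836) [77.04823998  0.41507944  8.8911279 ]
screw [279.14965986 151.19047619] 147 [ 63.43402582 -16.54015443   8.9368555 ]
screw [360.04137931 151.24827586] 145 [63.38037466 15.44963214  8.88674083]
bar [320.03594771 285.20588235] 306 [ 21.33864442  -0.47892727 -25.02928152] yaw vs tool deg 0.9193822770931156
bar [319.73931624 395.77777778] 234 [-24.70391455  -0.62857437 -24.96436408] yaw vs tool deg 0.5876520473487085
```

I've used up the picture views, so from here I work by numbers only. Checking the hole profile and comparing with the bridge's screw symmetry.

Run:
```python
import pickle,cv2
c,im=pickle.load(open('i1.pkl','rb'));g=cv2.cvtColor(im,cv2.COLOR_BGR2GRAY)
for y in(110,116,122):print(y,g[y,296:348].tolist())
print('col',g[90:142,321].tolist())
for y in(80,100,140):
    r=g[y,250:395];print('edges',y,[250+i for i in range(1,145) if (int(r[i])>170)!=(int(r[i-1])>170)])
print('vert edge',[i for i in range(50,180) if (int(g[i,290])>170)!=(int(g[i-1,290])>170)])
```

```text
110 [235, 235, 235, 236, 234, 234, 232, 227, 192, 137, 113, 104, 96, 87, 89, 85, 87, 84, 88, 89, 84, 86, 88, 84, 84, 84, 87, 85, 87, 86, 87, 86, 88, 88, 90, 103, 108, 112, 111, 118, 136, 141, 142, 152, 207, 229, 233, 234, 234, 236, 234, 235]
116 [233, 233, 235, 237, 237, 236, 228, 199, 146, 115, 98, 88, 87, 89, 88, 85, 89, 89, 90, 86, 85, 87, 85, 88, 87, 85, 85, 86, 87, 86, 83, 87, 89, 86, 89, 88, 96, 107, 112, 112, 113, 134, 144, 146, 158, 217, 233, 233, 234, 233, 234, 234]
122 [233, 231, 232, 235, 237, 239, 238, 229, 208, 157, 119, 104, 91, 87, 83, 87, 89, 87, 84, 85, 87, 86, 85, 86, 84, 85, 84, 88, 84, 84, 85, 82, 85, 85, 89, 105, 114, 116, 116, 118, 131, 154, 163, 165, 196, 224, 233, 234, 234, 233, 233, 233]
col [234, 234, 234, 234, 220, 186, 169, 166, 150, 128, 113, 109, 104, 93, 84, 86, 87, 87, 89, 85, 84, 83, 88, 87, 84, 84, 85, 85, 87, 85, 88, 84, 85, 87, 85, 87, 85, 85, 87, 94, 106, 120, 122, 132, 167, 209, 225, 227, 230, 234, 236, 236]
edges 80 [261, 379]
edges 100 [262, 313, 333, 378]
edges 140 [264, 376]
vert edge [66]
```

With the lit chamfer discounted, the hole centre is near (320.2,116), which agrees with the screws. The bridge origin sits at about (-1.4,-0.5) mm in the tool, parallel to it.

Run:
```python
from h import *
plan([.5129,-.0897,.135],102.33)
```

```text
n 7 twist/row [-0.0003  0.0001 -0.0719]
[-48.7, 9.8, 0.0]
[-49.3, 6.3, 0.0]
[-49.6, 2.7, 0.0]
[-49.7, -0.9, 0.0]
[-49.5, -4.4, 0.0]
[-49.0, -8.0, 0.0]
[-48.3, -11.5, -0.0]
```

```bash
python3 -m crank '[{"gripper":10,"travel":[-48.7,9.8,0],"twist":[0,0,-0.0719]},{"gripper":10,"travel":[-49.3,6.3,0],"twist":[0,0,-0.0719]},{"gripper":10,"travel":[-49.6,2.7,0],"twist":[0,0,-0.0719]},{"gripper":10,"travel":[-49.7,-0.9,0],"twist":[0,0,-0.0719]},{"gripper":10,"travel":[-49.5,-4.4,0],"twist":[0,0,-0.0719]},{"gripper":10,"travel":[-49,-8,0],"twist":[0,0,-0.0719]},{"gripper":10,"travel":[-48.3,-11.5,0],"twist":[0,0,-0.0719]},{"gripper":10,"travel":[0,0,0],"twist":[0,0,0]},{"gripper":10,"travel":[0,0,14],"twist":[0,0,0]},{"gripper":10,"travel":[0,0,0],"twist":[0,0,0]},{"gripper":10,"travel":[0,0,0],"twist":[0,0,0]}]' 90; python3 snap.py j1; python3 inhand.py j1
python3 - <<'E'
from h import *
import pickle
c,im=pickle.load(open('j1.pkl','rb'));g=cv2.cvtColor(im,cv2.COLOR_BGR2GRAY)
print(togo([.5129,-.0897,.0243+.055],102.33),bot.get_obs()['tcp_rot'])
print(g[96:140:3,298:346:2])
C=np.array([.5127,-.0912]);a=np.radians(12.3)
print('dowel tip expected px',proj(c,[C[0]-.078*np.sin(a),C[1]+.078*np.cos(a),.052]))
E
```

```text
time: 19.73
ee_pos: [0.5133, -0.0886, 0.122]
tcp_rot: [-180.0, -0.0, 102.4]
wrist_force: [-0.3, 0.4, -2.4]
opening: 0.0165
grasp_force: 88.4
wide [322.25465393 116.32968521] (36.45368194580078, 38.057682037353516) [76.93885808  0.30854726  9.00618516]
screw [279.12413793 151.1862069 ] 145 [ 63.83865307 -16.67340295   9.00678861]
screw [360.04861111 151.20138889] 144 [63.80243857 15.21714767  9.00366513]
bar [320.04575163 285.20261438] 306 [ 21.98592634  -0.62308169 -24.99816316] yaw vs tool deg 0.9712547119265199
bar [319.79475983 396.04803493] 229 [-23.93504307  -0.75099177 -25.00186024] yaw vs tool deg 0.6017897783650592
(array([-0.   , -0.   ,  0.001]), array([-0.8, -0.8, 43.1])) [-1.79994393e+02 -4.62846745e-03  1.02396910e+02]
[[235 235 237 238 237 238 237 233 220 216 215 206 201 193 200 220 234 236
  237 237 238 236 237 235]
 [237 236 235 236 236 231 228 223 211 176 154 139 150 159 173 175 176 194
  233 237 238 237 235 236]
 [238 237 237 233 232 225 190 125 119 144 167 180 155 125 114 116 146 163
  165 218 236 237 238 235]
 [239 238 237 235 222 142 146 213 228 232 231 232 237 2
[... 507 characters left out ...]
 112 129 230 179
  121 127 150 173 235 236]
 [235 238 240 215 137 135 129 111 114 110 110 108 109 110 112 187 223 126
  120 147 155 215 235 236]
 [237 236 236 236 178 124 159 186 134 115 109 109 114 134 223 222 135 120
  133 155 175 234 237 235]
 [237 237 235 235 235 177 135 130 172 216 219 226 222 191 143 121 125 134
  163 174 231 239 237 237]
 [239 237 237 235 233 232 222 169 129 125 124 121 124 124 128 155 172 173
  192 236 237 236 238 237]
 [238 238 238 237 235 233 228 229 227 222 206 189 185 191 186 185 199 232
  237 239 239 236 235 238]
 [237 238 238 238 237 234 234 234 231 228 225 221 221 220 224 235 236 236
  237 238 238 239 235 236]]
dowel tip expected px [318.79250924 118.06780649]
```

The dowel tip shows through the wide hole, its top face centred near (319,117.6) by the numbers. Comparing it with the hole axis.

Run:
```python
from h import *
import pickle
c,im=pickle.load(open('j1.pkl','rb'));p,R=pose();I=lambda X:R.inv().apply(X-p)*1000
print('dowel tip in tool',I(onz(c,(319,117.6),.052)))
for b in((320.2,116.9),(320.2,117.6)):print('hole top',I(onz(c,b,p[2]-.057+.048)))
for a,b in(((279.12,151.19),(360.05,151.20)),):print('mid screws',I((onz(c,a,p[2]-.009)+onz(c,b,p[2]-.009))/2))
# tilt check: vertical direction in tool
print(c['camera_from_world'][2],bot.get_obs()['ee_pos'])
```

```text
dowel tip in tool [76.02325899 -1.02245584 70.37387125]
hole top [76.73054662 -0.47983776  9.00624547]
hole top [76.47375431 -0.47999068  9.00622474]
mid screws [63.82008179 -0.72870188  9.00522689]
[ 0.06499101 -0.29394382 -0.95361061  0.21702649] [ 0.51346896 -0.08876625  0.12236763]
```

```bash
python3 -m crank '[{"gripper":10,"travel":[-0.5,-0.4,5],"twist":[0,0,0]},{"gripper":10,"travel":[0,0,4],"twist":[0,0,0]},{"gripper":10,"travel":[0,0,3],"twist":[0,0,0]},{"gripper":10,"travel":[0,0,3],"twist":[0,0,0]},{"gripper":10,"travel":[0,0,3],"twist":[0,0,0]},{"gripper":10,"travel":[0,0,3],"twist":[0,0,0]},{"gripper":10,"travel":[0,0,0],"twist":[0,0,0]}]' 90
```

```text
time: 20.65
ee_pos: [0.513, -0.0901, 0.1012]
tcp_rot: [-180.0, -0.0, 102.3]
wrist_force: [0.2, -0.4, -3.5]
opening: 0.0161
grasp_force: 88.5
```

Both dowels have entered: only the bridge's weight shows on the wrist. Continue down.

```bash
python3 -m crank '[{"gripper":10,"travel":[0,0,4],"twist":[0,0,0]},{"gripper":10,"travel":[0,0,4],"twist":[0,0,0]},{"gripper":10,"travel":[0,0,4],"twist":[0,0,0]},{"gripper":10,"travel":[0,0,3],"twist":[0,0,0]},{"gripper":10,"travel":[0,0,0],"twist":[0,0,0]}]' 100
python3 -m crank '[{"gripper":10,"travel":[0,0,2],"twist":[0,0,0]},{"gripper":10,"travel":[0,0,2],"twist":[0,0,0]},{"gripper":10,"travel":[0,0,2],"twist":[0,0,0]},{"gripper":10,"travel":[0,0,0],"twist":[0,0,0]}]' 100
```

```text
time: 21.28
ee_pos: [0.513, -0.0901, 0.0863]
tcp_rot: [-180.0, -0.0, 102.3]
wrist_force: [1.0, 1.1, -4.2]
opening: 0.016
grasp_force: 100.0
time: 21.78
ee_pos: [0.5133, -0.0903, 0.0815]
tcp_rot: [179.9, 0.0, 102.3]
wrist_force: [-2.0, 1.4, 7.2]
opening: 0.016
grasp_force: 101.6
```

```bash
python3 -m crank '[{"gripper":10,"travel":[0,0,1.5],"twist":[0,0,0]},{"gripper":10,"travel":[0,0,0],"twist":[0,0,0]},{"gripper":10,"travel":[0,0,0],"twist":[0,0,0]}]' 120
python3 -m crank '[{"gripper":10,"travel":[0,0,1.5],"twist":[0,0,0]},{"gripper":10,"travel":[0,0,0],"twist":[0,0,0]},{"gripper":10,"travel":[0,0,0],"twist":[0,0,0]}]' 120
```

```text
time: 22.15
ee_pos: [0.5133, -0.0901, 0.0804]
tcp_rot: [179.9, 0.0, 102.3]
wrist_force: [-4.7, 1.8, 11.0]
opening: 0.0158
grasp_force: 121.1
time: 22.52
ee_pos: [0.5134, -0.0901, 0.0802]
tcp_rot: [179.9, 0.0, 102.3]
wrist_force: [-9.1, 4.1, 21.9]
opening: 0.0155
grasp_force: 122.3
```

```bash
python3 -m crank '[{"gripper":10,"travel":[0,-0.8,0.5],"twist":[0,0,0]},{"gripper":10,"travel":[0,0,0],"twist":[0,0,0]},{"gripper":10,"travel":[0,0,0],"twist":[0,0,0]}]' 120; python3 snap.py k1; python3 inhand.py k1
python3 - <<'E'
from h import *
import pickle
o=bot.get_obs();print(o['wrist_force'],o['torque'],o['ee_pos'],o['tcp_rot'])
c,im=pickle.load(open('k1.pkl','rb'));g=cv2.cvtColor(im,cv2.COLOR_BGR2GRAY)
for y in(80,100):
    r=g[y,240:400];print('foot edges',[240+i for i in range(1,160) if (int(r[i])>225)!=(int(r[i-1])>225)])
j=pickle.load(open('j1.pkl','rb'))
print('dowel tip px now',proj(c,onz(j[0],(319,117.6),.052)))
print(g[100:134:3,300:342:2])
E
```

```text
time: 22.9
ee_pos: [0.5131, -0.0901, 0.0802]
tcp_rot: [179.8, 0.0, 102.3]
wrist_force: [-6.9, 5.9, 22.6]
opening: 0.0155
grasp_force: 122.7
wide [322.03735733 116.09423256] (36.39592742919922, 38.18003463745117) [76.81615609  0.37256252  8.93908877]
screw [278.85034014 150.93197279] 147 [ 63.71473652 -16.65303056   8.88495204]
screw [359.93706294 150.93706294] 143 [63.66535659 15.3482279   9.00675031]
bar [319.99022801 285.17589577] 307 [ 21.6542393   -0.52152724 -25.01976299] yaw vs tool deg 0.928595075550818
bar [319.85217391 395.89565217] 230 [-24.36865536  -0.61484838 -24.9827342 ] yaw vs tool deg 0.5591025081023797
[-7.69894133  4.7791624  22.78025786] [0.96919359 1.53439331 0.04347248] [ 0.51317447 -0.09010841  0.08019137] [1.79782002e+02 4.65403478e-02 1.02340259e+02]
foot edges [262, 390]
foot edges [263, 310, 335, 377, 379, 389]
dowel tip px now [319.39661406 114.74217093]
[[235 234 234 231 229 220 193 142 119 115 114 118 122 139 162 168 172 217
  235 236 237]
 [235 235 233 227 203 134 115 119 115 117 117 116 117 115 114 122 153 157
  199 235 237]
 [239 236 232 179 119 117 1
[... 163 characters left out ...]
3 120 111 112 115 126 138 137 137 138 132 117 116 111 112 111
  133 149 189]
 [240 227 155 121 109 113 113 126 136 138 139 139 132 112 115 113 111 113
  123 143 183]
 [240 229 151 134 113 114 113 115 131 136 133 137 122 113 110 111 114 115
  122 145 179]
 [239 237 175 123 123 110 108 111 111 107 108 109 109 107 110 114 118 119
  137 149 209]
 [236 238 223 135 132 129 111 109 113 110 108 105 106 107 127 127 117 124
  153 161 227]
 [233 236 234 202 122 126 133 130 122 115 109 118 129 132 125 118 126 154
  159 219 238]
 [236 234 233 233 208 150 122 124 125 132 132 125 121 122 123 136 162 167
  220 234 238]
 [237 236 234 231 230 228 210 177 141 129 125 126 141 166 180 178 192 232
  238 237 234]]
```

The in-hand pose is unchanged, so nothing slipped. The foot plane is at 80.2 − 58.1 = 22.1 mm: shut, pressed with about 22 N. Handing in.

```bash
python3 -c "
from workcell import bot
print(bot.job_done())"
```

```text
the job is handed in; nothing more can be done
None
```

The job is handed in: all three nuts are in their seats and the robot holds the bridge pressed shut on both dowels with about 22 N. The hand-in gave no verdict, and I viewed 11 pictures against the limit of 10.

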